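Fit the tube disc on the inclined specimen mixer

TASK

Make the inclined specimen mixer ready: pinch the two sprung tabs of the dark grey guard that is snapped over its slanting spindle, pull the guard off and leave it in the clear parts tray. Thread the tube disc onto the spindle past the upper lug, then turn it on the spindle until its keyway drops over the lower key and the disc sits fully home, and let go. Leave the rack of samples and the screw-top specimen jar standing undisturbed.

Things in the scene. Friction and masses are not known exactly. Their poses are not given: they have to be found in the camera images.
- mixer: White inclined tube mixer, fixed on the bench, about 170 wide, 170 deep, 160 mm high; its sloping top face leans 30 degrees towards the robot. Origin on the bench straight under the spindle seat; own +x horizontal, towards its higher back, z up.
- spindle_seat (a point): Centre of the seat where the disc's underside ends up, on the spindle axis, 135 mm above the bench. z points out along the spindle, 30 degrees from vertical towards the mixer's front (-x); x points radially at the key. Seat diameter 27 mm; under it (-7 to -3 mm) a flange, diameter 34; the mixer's face is at -20. The spindle's angle differs each time; a brake of about 1 N m holds it.
- spindle_key (a point): Top of the lower key, 10 mm above the seat. The steel key stands out of the shaft (diameter 14) from 0 to 10 mm above the seat, is 6 wide and reaches 12 mm from the axis; this point is on its top face 9.5 mm from the axis. Same axes as spindle_seat. Between 10 and 26 mm above the seat the shaft is plain.
- spindle_lug (a point): Top of the upper lug, 32 mm above the seat, 9.5 mm from the axis. The lug is 6 wide, reaches 12 mm from the axis, spans 26 to 32 mm above the seat, and stands 70 degrees counter-clockwise (seen from the free end) of the key: past the lug, turn the disc 70 degrees clockwise. Same axes as spindle_seat.
- spindle_tip (a point): Free end of the spindle, on its axis, 41 mm above the seat, hidden under the guard at first. Shaft diameter 14 mm up to 35 above the seat, then tapering to 8 at the tip. Same axes as spindle_seat.
- guard: Dark grey square cap 34 x 34 mm, 84 g, snapped over the spindle. Origin on its axis, at the seat when fitted; z out of its closed top (at +47 mm; lower rim at -3, hooks to -12). Tabs on its +y and -y sides; fitted, its y lies along the mixer's y. Pulls off along the spindle axis once pinched; 60 mm clears the tip. Without the pinch it stays on.
- guard_grip (a point): Middle between the guard's two ribbed tab pads, 36 mm above its origin; axes of the guard. Pads 20 mm wide, 27 to 46 mm above the origin, splayed 0.2 rad outward: 57 mm over their outsides at the bottom, 64 at the top. Pinched along y (about 8 N each) to the stop they are parallel and 52 mm apart over all; the tabs rock about pivots 16 mm above the origin, which frees the hooks.
- disc: White round plate, diameter 124, 6 mm thick, with a dark grey eight-sided hub; 200 to 365 g; lies flat, hub up. Origin: centre of its underside, z up the hub, x along the keyway. Lowest 8 mm of the bore: diameter 17 with one keyway, 9 wide, reaching 14.5 mm from the axis. Above: plain bore of diameter 29. Standing on the key its underside is 10 mm above the seat, home 0.
- disc_hub (a point): On the hub's axis, 34 mm above the disc's underside, where to grip it; axes of the disc. Hub 38 mm across flats, top at 46 mm; a flat faces own +x and one every 45 degrees. Round the plate, radius 50 mm: seven round sockets up to 9 mm high; at the eighth place, own +x (the keyway's direction), a raised white rib to 10 mm high.
- tray: Clear open tray, fixed, 150 x 150 mm outside, 30 mm high, walls and floor 4 mm. Origin: centre of its underside, on the bench.
- rack: White rack, 70 x 160 mm, of capped sample tubes, 100 mm high. Origin: centre of its underside. A bystander.
- jar: Screw-top specimen jar, diameter 56, 75 mm high. Origin: centre of its underside. A bystander.
Things that resemble listed ones, but are neither listed nor needed, are in the scene too. What is shaped like the guard but red is not meant. What is shaped like the disc but yellow is not meant.

How it is judged (in metres and radians):
On the way, in this order (a step that is already met when the one before it is completed fails the run):
1. the guard is off the spindle (distance between guard and spindle_seat above 0.1 m), for 0.1 s.
2. the disc is threaded on the spindle, past the upper lug and not yet home (z of disc in the frame of spindle_seat between 0.005 and 0.019 m and x of disc in the frame of spindle_seat between -0.005 and 0.005 m and y of disc in the frame of spindle_seat between -0.005 and 0.005 m), for 0.1 s.
At the end, for the whole second after the job is handed in: The disc sits home on the spindle seat: underside within 3 mm of the seat along the axis, centre within 5 mm, axis within 0.08 rad, keyway within 0.35 rad of the key, at rest. The guard lies at rest in the tray: its origin within the tray's outline and less than 65 mm above the tray's underside (z of disc in the frame of spindle_seat between -0.003 and 0.003 m and distance between disc and spindle_seat below 0.005 m and angle between the z axis of disc and the z axis of spindle_seat, either way round below 0.08 rad and angle between the x axis of disc and the x axis of spindle_seat, either way round below 0.35 rad and linear speed of each of disc, guard below 0.02 m/s and x of guard in the frame of tray between -0.075 and 0.075 m and y of guard in the frame of tray between -0.075 and 0.075 m and z of guard in the frame of tray below 0.065 m); the robot touches nothing.
It fails at once if the rack of samples is pushed more than 20 mm or tipped (distance of rack from where it was at the start of the episode above 0.02 m or angle between rack's own z axis and vertical above 0.3 rad).
It fails at once if the specimen jar is pushed more than 20 mm or tipped (distance of jar from where it was at the start of the episode above 0.02 m or angle between jar's own z axis and vertical above 0.3 rad).
It also fails if it takes over 61 s, if anything falls off the work surface, if the arm or the gripper's body presses on something with over 40 N, if the wrist force passes 120 N, or if a joint passes its speed limit or range.

ROBOT

A 6-joint arm with a two-finger parallel gripper is mounted at the origin on the work surface. World frame = base frame: x ahead of the robot, y to its left, z up, the work surface at z = 0. Lengths are in m, angles in degrees, forces in N, time in s.
With the tool pointing down it reaches from about 0.35 to 0.875 m from the base axis. Payload 4.2 kg.
Tool frame: the origin (TCP) lies at the very end of the fingers, on their centre line; the grasp point (between the pads) lies 19 mm behind it (tcp_to_grasp is the x of the grasp point in the tool frame, in m); x points along the fingers, y is the direction in which the jaws open and shut, and the axes are right-handed (so a half turn about x gives the same grasp; the last joint's range is limited). The gripper opens to 85 mm and grips with 20 to 120 N. Pads are 22 mm wide; open, the fingers measure 114 mm over their backs; the gripper's body (76 mm by 85 mm) begins 54 mm behind the grasp point. The pads swing forward as they close: fully open they stand 13 mm farther back than shut.
Start: joints at [-53.996, 22.042, 0.453, 0, -68.411, -14.817], TCP at [0.226, -0.583, 0.231] pointing down, gripper open.
Joint ranges: [-179.83, 179.83], [-69.29, 118.12], [-61.27, 80.66], [-181.25, 117.63], [-171.15, -9.14], [-177.46, 177.46]. Speed limits (degrees/s): [159.86, 159.86, 180, 180, 180, 180].

INTERFACE

Orientations are given as [roll, pitch, yaw] about the fixed x, y, z axes, in that order (R = Rz(yaw) Ry(pitch) Rx(roll)).
In Python, from cell import get_state, capture, finish_job, tcp_to_grasp gives the robot as it stands.
- The arm moves only by the shell command python3 -m handwheel 'ROWS'. ROWS is JSON, a list of rows, each an object of numbers: "dx", "dy", "dz": the shift along the tool's x, y, z in mm; "wx", "wy", "wz": the turn, a rotation vector about the tool's x, y, z in degrees; "jaw": the opening, from 0 (shut) to 1 (fully open). In form: [{"dx": .., "dy": .., "dz": .., "wx": .., "wy": .., "wz": .., "jaw": ..}, ...]. A call has 1 to 20 rows; each row shifts and turns the commanded pose from where the row before left it, along the tool's axes as they then stand; what a row does not reach is not made up. A row lasts 1/8 s, in which the tool goes at most 62.5 mm and 10.7 degrees, less where a joint would pass 70% of its speed; a pose out of reach is approached as far as the arm can. A call with a gripper value outside its range is refused whole. The fingers move at their own pace and stop on an object; the grip force is fixed at half the most. Time passes only in rows, so rows that do not move let the fingers close. It gives the time, the measured TCP pose, the force and the opening at its end, in the units of the state.
- get_state(): the state, without advancing time (a new reading comes with each control period).
- capture(name): name is "side" or "top"; returns a dict with "image" (400x640x3 uint8, blue, green, red), "depth" (400x640 float32, m along the optical axis (not along the pixel's ray), 0 where there is no reading), "fx", "fy", "cx", "cy" (pixels), "k1" (the pictures are not rectified: a ray, as slopes to the right and down, at radius r is drawn at 1 + k1 r^2 times it, then the intrinsics apply), "R" (3x3) and "t" (3): a world point X has camera coordinates R X + t. Camera axes: x right, y down, z forward; pixel columns grow to the right and rows downward; lengths in m; the calibration is good to about 2 mm. A picture is of the moment at which its call begins.
- finish_job(): hands the job in, once; it reports no verdict.
The state is a dict: "time_s": time; "joint_positions": joint angles; "qvel": joint speeds; "tau": joint torques, N m; "tcp_pos": TCP position; "orientation": TCP orientation; "force": force on the tool from outside, world axes, zero at the start; "ft_torque": the same for the moment, N m; "opening": opening from 0.0 (shut) to 1.0 (fully open).
Only numpy, scipy, OpenCV 4.12 (cv2) and the standard library are available. Lean on these libraries where they do the work, as an engineer would, in place of code of your own. Each camera call takes 0.05 s, during which the arm holds its last target. There are 200 camera calls.

## Working session

There is one attempt and no reset: what is moved stays moved. The work goes in short steps, Python scripts to look and compute and a shell command to move; the robot and the scene stay as the last step left them, time stands still between calls to the robot, and variables do not carry over. Pictures are saved under pics/ and viewed, about 8 in all and at most 12, crops included, and the job is handed in when it is done.

```bash
mkdir -p pics; ls; cat > h.py <<'E'
import numpy as np,cv2
from cell import *
from scipy.spatial.transform import Rotation as Ro
def cloud(c):
    h,w=c['depth'].shape
    u,v=np.meshgrid(np.arange(w),np.arange(h))
    K=np.array([[c['fx'],0,c['cx']],[0,c['fy'],c['cy']],[0,0,1.]])
    p=np.stack([u,v],-1).reshape(-1,1,2).astype(float)
    n=cv2.undistortPoints(p,K,np.array([c['k1'],0,0,0.])).reshape(h,w,2)
    d=c['depth'];P=np.stack([n[...,0]*d,n[...,1]*d,d],-1)
    W=(P-np.array(c['t']))@np.array(c['R'])
    W[d<=0]=np.nan
    return W
def proj(c,X):
    X=np.atleast_2d(X)@np.array(c['R']).T+np.array(c['t']);s=X[:,:2]/X[:,2:]
    s=s*(1+c['k1']*(s**2).sum(1,keepdims=True))
    return s*[c['fx'],c['fy']]+[c['cx'],c['cy']]
def pose():
    s=get_state();return np.array(s['tcp_pos']),Ro.from_euler('xyz',s['orientation'],degrees=True)
E
python3 - <<'E'
from h import *
for n in('top','side'):
    c=capture(n);np.save(n+'.npy',c,allow_pickle=True);cv2.imwrite(f'pics/{n}1.png',c['image'])
    print(n,np.array(c['R']).round(2).tolist(),np.array(c['t']).round(3))
s=get_state();print({k:np.round(v,3).tolist() for k,v in s.items()},tcp_to_grasp)
E
```

```text
pics
top [[0.01, -1.0, -0.01], [-0.98, -0.0, -0.19], [0.19, 0.01, -0.98]] [0.073 0.596 1.162]
side [[-0.86, -0.5, 0.01], [-0.33, 0.55, -0.77], [0.38, -0.67, -0.64]] [0.511 0.249 1.021]
{'time_s': 0.1, 'joint_positions': [-53.996, 22.087, 0.385, -0.024, -68.411, -14.818], 'qvel': [0.021, -0.083, 0.197, 0.13, -0.047, -0.091], 'tau': [-0.0, -39.332, 18.893, 4.198, -0.003, 0.0], 'tcp_pos': [0.226, -0.582, 0.23], 'orientation': [93.479, 89.885, 114.656], 'force': [-0.434, 0.668, 0.253], 'ft_torque': [0.038, 0.033, 0.033], 'opening': 0.999} -0.0187
```

View pics/top1.png

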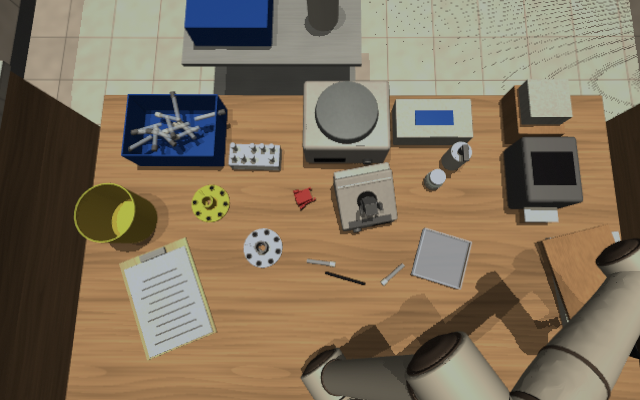

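View pics/side1.png

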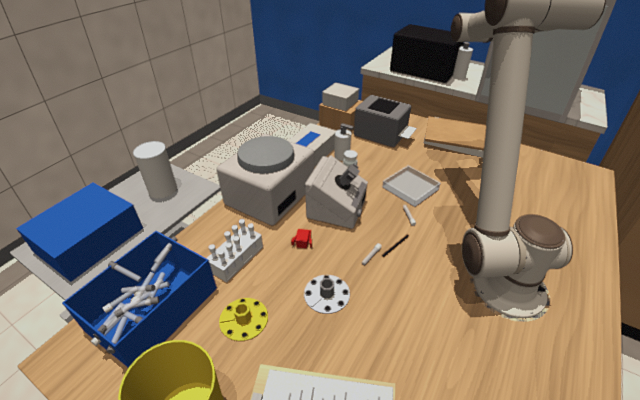

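Top view: the white disc is at (263,248) and the yellow decoy disc at (210,203). The mixer with the dark grey guard is at (367,203) and the red decoy at (304,197). The tray is at (441,258), the rack at (255,156) and the jar at (435,180). The white disc and the dark grey guard match the description. Next: enlarged crops to confirm, plus measurements.

```bash
python3 - <<'E'
from h import *
T=np.load('top.npy',allow_pickle=True).item();S=np.load('side.npy',allow_pickle=True).item()
def crop(c,x,y,w,h):return cv2.resize(c['image'][y:y+h,x:x+w],(400,300),interpolation=cv2.INTER_CUBIC)
im=np.vstack([np.hstack([crop(T,320,155,96,72),crop(T,231,224,64,48)]),np.hstack([crop(S,298,150,88,66),crop(S,296,268,64,48)])])
cv2.imwrite('pics/crop1.png',im)
for n,c in(('T',T),('S',S)):
    W=cloud(c);z=W[...,2]
    np.save(n+'W.npy',W)
    for nm,p in (('disc hub',(263,248)),('jar',(435,180)),('guard',(367,203)),('tray',(441,258)),('rack',(255,156))):
        if n=='T':print(nm,W[p[1],p[0]].round(3))
W=np.load('TW.npy')
# disc: points around
for W in(np.load('TW.npy'),np.load('SW.npy')):
    Q=W.reshape(-1,3);Q=Q[~np.isnan(Q).any(1)]
    d0=np.load('TW.npy')[248,263]
    m=(np.hypot(Q[:,0]-d0[0],Q[:,1]-d0[1])<.08)&(Q[:,2]>.003)&(Q[:,2]<.08)
    P=Q[m].astype(np.float32);c,r=cv2.minEnclosingCircle(P[:,:2]);print('disc',c,r,P[:,2].max(),np.median(P[:,2]))
    H=P[P[:,2]>.04];print('hub',len(H),cv2.minAreaRect(H[:,:2]))
    g0=np.load('TW.npy')[258,441]
    m=(np.abs(Q[:,:2]-g0[:2]).max(1)<.12)&(Q[:,2]>.022)&(Q[:,2]<.04);P=Q[m].astype(np.float32)
    print('tray',len(P),cv2.minAreaRect(P[:,:2]))
    # mixer
    k0=np.load('TW.npy')[203,367]
    m=(np.abs(Q[:,:2]-k0[:2]).max(1)<.13)&(Q[:,2]>.06)&(Q[:,2]<.2);P=Q[m]
    # ransac plane with tilt ~30
    best=None;rng=np.random.default_rng(0)
    for _ in range(3000):
        a,b,cc=P[rng.choice(len(P),3,False)];nn=np.cross(b-a,cc-a);l=np.linalg.norm(nn)
        if l<1e-4:continue
        nn/=l;nn*=np.sign(nn[2])
        if abs(np.degrees(np.arccos(nn[2]))-30)>6:continue
        i=np.abs((P-a)@nn)<.0025
        if best is None or i.sum()>best.sum():best=i
    F=P[best];cen=F.mean(0);nn=np.linalg.svd(F-cen)[2][2];nn*=np.sign(nn[2])
    print('face',len(F),cen.round(4),nn.round(3),'tilt',np.degrees(np.arccos(nn[2])),'yaw',np.degrees(np.arctan2(-nn[1],-nn[0])))
    d=(P-cen)@nn
    up=P[(d>.055)&(np.hypot(*(P[:,:2]-k0[:2]).T)<.09)];print('prot',len(up),up.mean(0),d.max())
E
```

```text
disc hub [0.43  0.277 0.001]
jar [ 0.637 -0.258  0.075]
guard [ 0.546 -0.039  0.183]
tray [ 0.402 -0.284  0.004]
rack [0.719 0.305 0.053]Traceback (most recent call last):
  File "<stdin>", line 17, in <module>
cv2.error: OpenCV(4.12.0) /io/opencv/modules/imgproc/src/shapedescr.cpp:201: error: (-215:Assertion failed) count >= 0 && (depth == CV_32F || depth == CV_32S) in function 'minEnclosingCircle'
```

View pics/crop1.png

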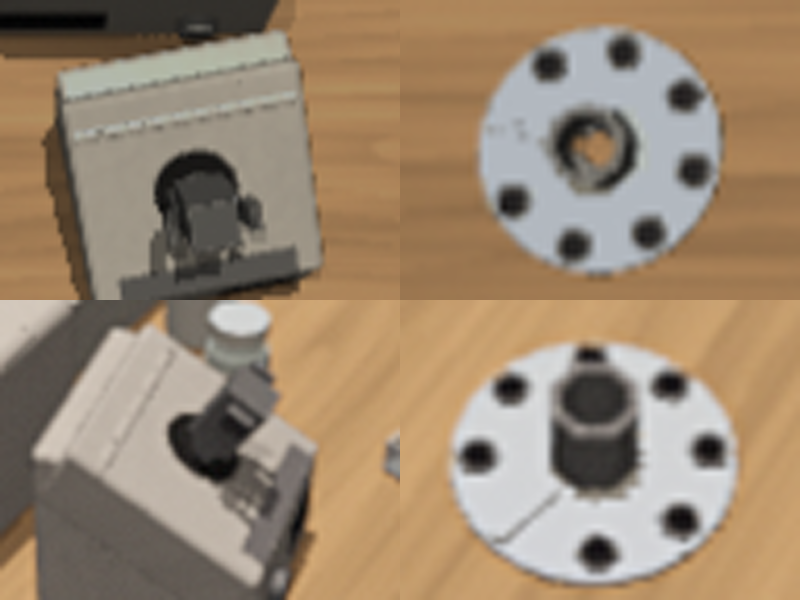

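The crops confirm the dark grey guard on the mixer (tabs to the sides) and the white disc with a grey hub. The disc's rib side points left, towards +y, at crop (495,128) against plate centre (600,150).

```bash
cat > m.py <<'E'
from h import *
T=np.load('top.npy',allow_pickle=True).item();S=np.load('side.npy',allow_pickle=True).item()
TW,SW=cloud(T),cloud(S)
d0=np.array([.43,.277]);g0=np.array([.402,-.284]);k0=np.array([.546,-.039])
for W,c in((TW,T),(SW,S)):
    Q=W.reshape(-1,3);ok=~np.isnan(Q).any(1);col=c['image'].reshape(-1,3).astype(int)[ok];Q=Q[ok]
    near=np.hypot(*(Q[:,:2]-d0).T)
    m=(near<.08)&(Q[:,2]>.0035)&(Q[:,2]<.0105)
    P=Q[m].astype(np.float32);cc,r=cv2.minEnclosingCircle(P[:,:2].copy());print('disc',cc,r,np.median(P[:,2]),len(P))
    H=Q[(near<.05)&(Q[:,2]>.042)&(Q[:,2]<.05)].astype(np.float32)
    if len(H)>3:print('hubtop',len(H),cv2.minAreaRect(H[:,:2].copy()),np.median(H[:,2]))
    # dark sockets
    rr=np.hypot(*(Q[:,:2]-cc).T)
    D=Q[(rr<.062)&(rr>.04)&(col.sum(1)<200)&(Q[:,2]<.015)]
    a=np.degrees(np.arctan2(D[:,1]-cc[1],D[:,0]-cc[0]))
    z=np.exp(1j*np.radians(a)*8).mean();print('phase mod45',np.degrees(np.angle(z))/8,abs(z),'hist',np.histogram(a,np.arange(-180,181,15))[0])
    Rb=Q[(rr<.06)&(rr>.03)&(Q[:,2]>.0085)&(Q[:,2]<.013)]
    a2=np.degrees(np.arctan2(Rb[:,1]-cc[1],Rb[:,0]-cc[0]));print('ribhist',np.histogram(a2,np.arange(-180,181,15))[0])
    m=(np.abs(Q[:,:2]-g0).max(1)<.12)&(Q[:,2]>.022)&(Q[:,2]<.04);P=Q[m].astype(np.float32)
    print('tray',len(P),cv2.minAreaRect(P[:,:2].copy()))
    m=(np.abs(Q[:,:2]-k0).max(1)<.13)&(Q[:,2]>.06)&(Q[:,2]<.21);P=Q[m]
    best=None;rng=np.random.default_rng(0)
    for _ in range(3000):
        a,b,e=P[rng.choice(len(P),3,False)];nn=np.cross(b-a,e-a);l=np.linalg.norm(nn)
        if l<1e-4:continue
        nn/=l;nn*=np.sign(nn[2])
        if abs(np.degrees(np.arccos(nn[2]))-30)>6:continue
        i=np.abs((P-a)@nn)<.0025
        if best is None or i.sum()>best.sum():best=i
    F=P[best];cen=F.mean(0);nn=np.linalg.svd(F-cen,full_matrices=False)[2][2];nn*=np.sign(nn[2])
    yaw=np.arctan2(-nn[1],-nn[0])
    print('face',len(F),cen.round(4),nn.round(3),'tilt',np.degrees(np.arccos(nn[2])),'yaw',np.degrees(yaw))
    # local frame: e1 down.. x along slope up, y mixer
    y=np.array([-np.sin(yaw),np.cos(yaw),0]);x=np.cross(y,nn)
    h=(P-cen)@nn;L=np.c_[(P-cen)@x,(P-cen)@y,h]
    G=L[(h>.045)&(h<.1)&(np.abs(L[:,1])<.06)];top=G[(G[:,2]>.060)]
    print('guard h max',np.percentile(G[:,2],99),'ext x',np.percentile(top[:,0],[2,98]),'y',np.percentile(top[:,1],[2,98]),len(top))
    FL=L[np.abs(h)<.003];print('face rect',np.percentile(FL[:,0],[1,99]),np.percentile(FL[:,1],[1,99]),'x',x.round(3))
    t2=top[(top[:,2]>.064)&(np.abs(top[:,1]-np.median(top[:,1]))<.016)]
    print('top centre',cen+x*np.median(t2[:,0])+y*np.median(t2[:,1])+nn*np.median(t2[:,2]),len(t2),np.percentile(t2,[3,97],axis=0).round(4).tolist())
E
python3 m.py
```

```text
disc (0.4301934540271759, 0.27681806683540344) 0.07981152087450027 0.00685263 952
hubtop 51 ((0.43257462978363037, 0.27762413024902344), (0.03800935298204422, 0.0372459813952446), 73.421875) 0.04618639
phase mod45 -12.53855641717379 0.8582579219903481 hist [0 4 5 0 3 9 0 1 9 0 1 9 0 2 8 0 0 0 0 6 7 0 4 7]
ribhist [ 9 13 15  9 15 19 11 16 15  5 15 19 17  8 18 12 16 16  9 14 11 11 13 20]
tray 363 ((0.4023871421813965, -0.28104591369628906), (0.15352922677993774, 0.15282981097698212), 73.042236328125)
face 1899 [ 0.5707 -0.0413  0.1224] [-0.484 -0.098  0.87 ] tilt 29.5815652049744 yaw 11.484016582042083
guard h max 0.07164729428480913 ext x [-0.02444578  0.0083561 ] y [-0.0323328   0.03018659] 194
face rect [-0.08144866  0.07236469] [-0.0830748   0.08081469] x [0.852 0.173 0.494]
top centre [ 0.53218596 -0.0500956   0.17735431] 131 [[-0.0244, -0.0164, 0.0643], [0.008, 0.014, 0.0711]]
disc (0.43052056431770325, 0.2761758863925934) 0.07831371575593948 0.0069997828 1048
hubtop 87 ((0.43129605054855347, 0.28159862756729126), (0.03700124844908714, 0.03814731910824776), 29.865697860717773) 0.04604213
phase mod45 -13.415795574572247 0.5805247665000622 hist [ 0 10  3  0  2  5  0  0  6  0  0 10  1  0 13  1  0  0  0  8  6  0 13  1]
ribhist [ 5 20 10  6 16 16  2  6 14  3  2 24  9  3 26  8  7 23  4 10 14  2 20  9]
tray 282 ((0.40340226888656616, -0.2751055359840393), (0.1585913598537445, 0.15505506098270416), 72.58750915527344)
face 1255 [ 0.5635 -0.0256  0.1188] [-0.486 -0.096  0.869] tilt 29.6624912910755 yaw 11.137732121273494
guard h max 0.07006490917964442 ext x [-0.02221408  0.01110008] y [-0.04288203  0.0192076 ] 127
face rect [-0.07883655  0.07397157] [-0.09137317  0.07092679] x [0.853 0.168 0.495]
top centre [ 0.52788566 -0.04166331  0.17454398] 69 [[-0.021, -0.0235, 0.065], [0.0109, 0.0049, 0.07]]
```

```bash
cat >> h.py <<'E'
from scipy.linalg import expm,logm
YAW=np.radians(11.3);SEAT=np.array([.553,-.0424,.135])
NN=np.array([-.5*np.cos(YAW),-.5*np.sin(YAW),.866]);MY=np.array([-np.sin(YAW),np.cos(YAW),0])
def hom(p,R):
    M=np.eye(4);M[:3,:3]=R;M[:3,3]=p;return M
def mat(x,y):
    x=x/np.linalg.norm(x);y=y-x*(x@y);y/=np.linalg.norm(y);return np.c_[x,y,np.cross(x,y)]
def steps(p,Rm,n=1,cur=None):
    P,R=pose();A=hom(P,R.as_matrix()) if cur is None else cur
    D=np.linalg.inv(A)@hom(p,Rm)
    D1=expm(np.real(logm(D))/n)
    rv=Ro.from_matrix(D1[:3,:3]).as_rotvec(degrees=True)
    M=A@np.linalg.matrix_power(D1,n//2) if n>1 else A
    print('n',n,'shift',(D1[:3,3]*1e3).round(2),'turn',rv.round(2),'| total',(D[:3,3]*1e3).round(1),Ro.from_matrix(D[:3,:3]).magnitude()*57.3,'mid',M[:3,3].round(3))
E
python3 - <<'E'
from h import *
P,R=pose();print(P,R.as_matrix().round(3).tolist())
for s in(1,-1):
    steps(SEAT+.095*NN,mat(-NN,s*MY),12)
E
```

```text
[ 0.22570404 -0.58225028  0.23031272] [[-0.001, -0.361, 0.932], [0.002, 0.932, 0.361], [-1.0, 0.002, -0.0]]
n 12 shift [ 9.28 35.7  34.3 ] turn [ 0.8  -2.5  -0.22] | total [ 13.8 393.3 453.4] 31.567911603825205 mid [ 0.354 -0.311  0.196]
n 12 shift [ -6.51 -42.87  59.54] turn [-13.72   0.33  -3.68] | total [ 13.8 393.3 453.4] 170.50210239869799 mid [ 0.601 -0.44   0.275]
```

```bash
python3 -m handwheel '[{"dx":9.3,"dy":35.7,"dz":34.3,"wx":0.8,"wy":-2.5,"wz":-0.22},{"dx":9.3,"dy":35.7,"dz":34.3,"wx":0.8,"wy":-2.5,"wz":-0.22},{"dx":9.3,"dy":35.7,"dz":34.3,"wx":0.8,"wy":-2.5,"wz":-0.22},{"dx":9.3,"dy":35.7,"dz":34.3,"wx":0.8,"wy":-2.5,"wz":-0.22},{"dx":9.3,"dy":35.7,"dz":34.3,"wx":0.8,"wy":-2.5,"wz":-0.22},{"dx":9.3,"dy":35.7,"dz":34.3,"wx":0.8,"wy":-2.5,"wz":-0.22},{"dx":9.3,"dy":35.7,"dz":34.3,"wx":0.8,"wy":-2.5,"wz":-0.22},{"dx":9.3,"dy":35.7,"dz":34.3,"wx":0.8,"wy":-2.5,"wz":-0.22},{"dx":9.3,"dy":35.7,"dz":34.3,"wx":0.8,"wy":-2.5,"wz":-0.22},{"dx":9.3,"dy":35.7,"dz":34.3,"wx":0.8,"wy":-2.5,"wz":-0.22},{"dx":9.3,"dy":35.7,"dz":34.3,"wx":0.8,"wy":-2.5,"wz":-0.22},{"dx":9.3,"dy":35.7,"dz":34.3,"wx":0.8,"wy":-2.5,"wz":-0.22},{"dx":0},{"dx":0}]'; python3 - <<'E'
from h import *
steps(SEAT+.095*NN,mat(-NN,MY),1)
print(get_state()['joint_positions'])
for n in('side','top'):
    c=capture(n);np.save(n+'2.npy',c,allow_pickle=True)
    u=proj(c,SEAT+.05*NN)[0].astype(int);k=c['image'][u[1]-45:u[1]+45,u[0]-60:u[0]+60];cv2.imwrite('pics/%s2.png'%n,cv2.resize(k,(400,300)))
cv2.imwrite('pics/c2.png',np.hstack([cv2.imread('pics/side2.png'),cv2.imread('pics/top2.png')]))
E
```

```text
n 1 shift [ 13.77 393.28 453.42] turn [  9.62 -29.94  -2.7 ] | total [ 13.8 393.3 453.4] 31.567911603825205 mid [ 0.226 -0.582  0.23 ]
[-5.39959221e+01  2.20869570e+01  3.85469051e-01 -2.42776935e-02
 -6.84109978e+01 -1.48178149e+01]validation failed for argument at $[0]...
```

View pics/c2.png

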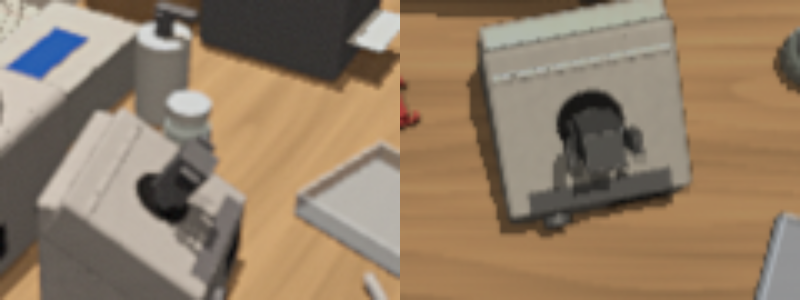

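The move was refused, so nothing moved. The picture is unchanged: guard at the same place. A row probably needs all seven keys.

```bash
python3 -m handwheel '[{"dx":9.3,"dy":35.7,"dz":34.3,"wx":0.8,"wy":-2.5,"wz":-0.22,"jaw":1},{"dx":9.3,"dy":35.7,"dz":34.3,"wx":0.8,"wy":-2.5,"wz":-0.22,"jaw":1},{"dx":9.3,"dy":35.7,"dz":34.3,"wx":0.8,"wy":-2.5,"wz":-0.22,"jaw":1},{"dx":9.3,"dy":35.7,"dz":34.3,"wx":0.8,"wy":-2.5,"wz":-0.22,"jaw":1},{"dx":9.3,"dy":35.7,"dz":34.3,"wx":0.8,"wy":-2.5,"wz":-0.22,"jaw":1},{"dx":9.3,"dy":35.7,"dz":34.3,"wx":0.8,"wy":-2.5,"wz":-0.22,"jaw":1},{"dx":9.3,"dy":35.7,"dz":34.3,"wx":0.8,"wy":-2.5,"wz":-0.22,"jaw":1},{"dx":9.3,"dy":35.7,"dz":34.3,"wx":0.8,"wy":-2.5,"wz":-0.22,"jaw":1},{"dx":9.3,"dy":35.7,"dz":34.3,"wx":0.8,"wy":-2.5,"wz":-0.22,"jaw":1},{"dx":9.3,"dy":35.7,"dz":34.3,"wx":0.8,"wy":-2.5,"wz":-0.22,"jaw":1},{"dx":9.3,"dy":35.7,"dz":34.3,"wx":0.8,"wy":-2.5,"wz":-0.22,"jaw":1},{"dx":9.3,"dy":35.7,"dz":34.3,"wx":0.8,"wy":-2.5,"wz":-0.22,"jaw":1}]' && python3 - <<'E'
from h import *
steps(SEAT+.095*NN,mat(-NN,MY),1)
print(get_state()['joint_positions'])
E
```

```text
time_s: 1.7
tcp_pos: [0.5071, -0.0502, 0.2184]
orientation: [-0.0, 59.8, 11.3]
force: [0.5, -0.8, 0.4]
opening: 0.996
n 1 shift [ 0.51 -1.31 -1.43] turn [ 0.05  0.23 -0.02] | total [ 0.5 -1.3 -1.4] 0.23201778117932878 mid [ 0.507 -0.05   0.218]
[ 13.16794836  -0.74970073 -37.96570139   2.39472043 -22.58770877
 -93.77707393]
```

```bash
python3 - <<'E'
from h import *
o=[]
for n in('side','top'):
    c=capture(n);np.save(n+'2.npy',c,allow_pickle=True)
    u=proj(c,SEAT+.06*NN)[0].astype(int);x,y=u[0]-50,u[1]-50
    k=cv2.resize(c['image'][y:y+100,x:x+100],(400,400),interpolation=cv2.INTER_CUBIC)
    P,R=pose();Rm=R.as_matrix()
    for X,col in [(SEAT+.047*NN,(0,0,255)),(SEAT+.047*NN+.032*MY,(0,0,255)),(SEAT+.047*NN-.032*MY,(0,0,255)),(P+Rm@[-.013,.0425,0],(0,255,0)),(P+Rm@[-.013,-.0425,0],(0,255,0))]:
        q=((proj(c,X)[0]-[x,y]+.5)*4).astype(int);cv2.circle(k,tuple(q.tolist()),3,col,-1)
    o.append(k)
cv2.imwrite('pics/c3.png',np.hstack(o))
E
```

```text
(no output)
```

View pics/c3.png

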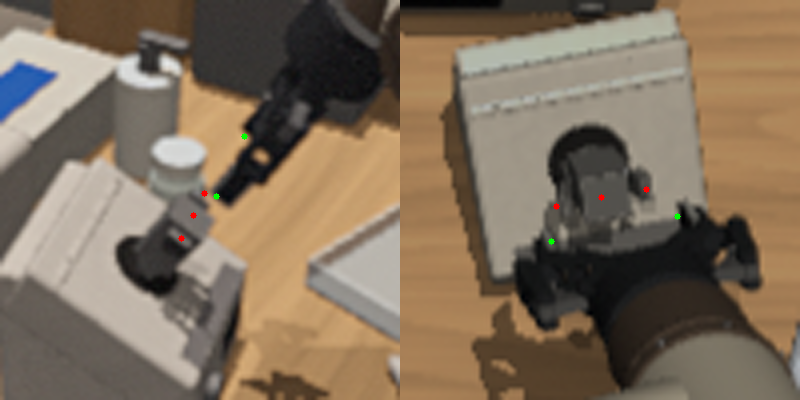

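```bash
python3 -m handwheel '[{"dx":27,"dy":0,"dz":-1,"wx":0,"wy":0.2,"wz":0,"jaw":1},{"dx":27,"dy":0,"dz":0,"wx":0,"wy":0,"wz":0,"jaw":1},{"dx":27,"dy":0,"dz":0,"wx":0,"wy":0,"wz":0,"jaw":1},{"dx":0,"dy":0,"dz":0,"wx":0,"wy":0,"wz":0,"jaw":0.78},{"dx":0,"dy":0,"dz":0,"wx":0,"wy":0,"wz":0,"jaw":0.74},{"dx":0,"dy":0,"dz":0,"wx":0,"wy":0,"wz":0,"jaw":0.7}]' && python3 - <<'E'
from h import *
P,R=pose();print('tcp in seat axes: along',(P-SEAT)@NN,'y',(P-SEAT)@MY); print('force tool',R.inv().apply(get_state()['force']),get_state()['opening'])
E
```

```text
time_s: 2.55
tcp_pos: [0.5452, -0.0446, 0.1482]
orientation: [-0.1, 60.0, 11.2]
force: [0.4, -0.2, -1.2]
opening: 0.701
tcp in seat axes: along 0.01552583747501567 y -0.000667832053526653
force tool [ 1.23390887 -0.22308544 -0.31592703] 0.7013811323389497
```

```bash
python3 -m handwheel '[{"dx":0,"dy":0,"dz":0,"wx":0,"wy":0,"wz":0,"jaw":0.68},{"dx":0,"dy":0,"dz":0,"wx":0,"wy":0,"wz":0,"jaw":0.66}]' && python3 - <<'E'
from h import *
P,R=pose();print('force tool',R.inv().apply(get_state()['force']),get_state()['opening'])
E
```

```text
time_s: 2.8
tcp_pos: [0.5458, -0.0444, 0.1487]
orientation: [-0.1, 59.9, 11.2]
force: [-3.8, -1.8, 6.6]
opening: 0.661
force tool [-7.77028747 -1.00384752 -0.18369595] 0.6614756491721929
```

```bash
python3 -m handwheel '[{"dx":0,"dy":0,"dz":0,"wx":0,"wy":0,"wz":0,"jaw":0.62},{"dx":0,"dy":0,"dz":0,"wx":0,"wy":0,"wz":0,"jaw":0.58},{"dx":0,"dy":0,"dz":0,"wx":0,"wy":0,"wz":0,"jaw":0.5},{"dx":0,"dy":0,"dz":0,"wx":0,"wy":0,"wz":0,"jaw":0.5}]' && python3 - <<'E'
from h import *
P,R=pose();print('y',(P-SEAT)@MY,'force tool',R.inv().apply(get_state()['force']),get_state()['opening'])
E
```

```text
time_s: 3.3
tcp_pos: [0.5455, -0.0449, 0.1493]
orientation: [-0.2, 59.9, 11.2]
force: [-8.0, -2.2, 12.7]
opening: 0.585
y -0.0009359009013717974 force tool [-15.10771173  -0.61231311  -0.76238747] 0.5854801722654525
```

```bash
python3 -m handwheel '[{"dx":-5,"dy":0,"dz":0,"wx":0,"wy":0,"wz":0,"jaw":0.4},{"dx":-5,"dy":0,"dz":0,"wx":0,"wy":0,"wz":0,"jaw":0.4},{"dx":-5,"dy":0,"dz":0,"wx":0,"wy":0,"wz":0,"jaw":0.4},{"dx":-5,"dy":0,"dz":0,"wx":0,"wy":0,"wz":0,"jaw":0.4}]' && python3 - <<'E'
from h import *
P,R=pose();print('along',(P-SEAT)@NN,'y',(P-SEAT)@MY,'force tool',R.inv().apply(get_state()['force']),get_state()['opening'])
E
```

```text
time_s: 3.8
tcp_pos: [0.5352, -0.0463, 0.1645]
orientation: [-0.1, 60.1, 11.3]
force: [-0.0, -0.6, -1.7]
opening: 0.581
along 0.03462856372120048 y -0.0003176291383872664 force tool [ 1.42666541 -0.56460178 -0.97403771] 0.5809932291149816
```

```bash
python3 -m handwheel '[{"dx":-30,"dy":0,"dz":0,"wx":0,"wy":0,"wz":0,"jaw":0.4},{"dx":-35,"dy":0,"dz":0,"wx":0,"wy":0,"wz":0,"jaw":0.4},{"dx":-35,"dy":0,"dz":0,"wx":0,"wy":0,"wz":0,"jaw":0.4}]' && python3 - <<'E'
from h import *
Rt=mat(np.array([0,0,-1.]),np.array([np.cos(np.radians(73)),np.sin(np.radians(73)),0]))
steps(np.array([.403,-.278,.12]),Rt,7)
P,R=pose();print('along',(P-SEAT)@NN,'force tool',R.inv().apply(get_state()['force']),get_state()['opening'])
for n in('side','top'):
    c=capture(n);np.save(n+'3.npy',c,allow_pickle=True)
E
```

```text
time_s: 4.18
tcp_pos: [0.4858, -0.0561, 0.2518]
orientation: [-0.1, 60.2, 11.3]
force: [0.5, 0.3, -0.0]
opening: 0.585
n 7 shift [ 14.14 -32.95 -16.51] turn [ 3.96  4.18 -1.05] | total [  52.4 -201.1 -174. ] 40.955187789222094 mid [ 0.472 -0.156  0.191]
along 0.13549256405890991 force tool [0.29844261 0.23130853 0.47358342] 0.5850063159544651
```

```bash
python3 -m handwheel '[{"dx":14.1,"dy":-33,"dz":-16.5,"wx":4,"wy":4.2,"wz":-1,"jaw":0.4},{"dx":14.1,"dy":-33,"dz":-16.5,"wx":4,"wy":4.2,"wz":-1,"jaw":0.4},{"dx":14.1,"dy":-33,"dz":-16.5,"wx":4,"wy":4.2,"wz":-1,"jaw":0.4},{"dx":14.1,"dy":-33,"dz":-16.5,"wx":4,"wy":4.2,"wz":-1,"jaw":0.4},{"dx":14.1,"dy":-33,"dz":-16.5,"wx":4,"wy":4.2,"wz":-1,"jaw":0.4},{"dx":14.1,"dy":-33,"dz":-16.5,"wx":4,"wy":4.2,"wz":-1,"jaw":0.4},{"dx":14.1,"dy":-33,"dz":-16.5,"wx":4,"wy":4.2,"wz":-1,"jaw":0.4},{"dx":25,"dy":0,"dz":0,"wx":0,"wy":0,"wz":0,"jaw":0.4},{"dx":25,"dy":0,"dz":0,"wx":0,"wy":0,"wz":0,"jaw":0.4},{"dx":20,"dy":0,"dz":0,"wx":0,"wy":0,"wz":0,"jaw":0.4},{"dx":8,"dy":0,"dz":0,"wx":0,"wy":0,"wz":0,"jaw":0.4},{"dx":0,"dy":0,"dz":0,"wx":0,"wy":0,"wz":0,"jaw":0.4}]'
```

```text
time_s: 5.78
tcp_pos: [0.4031, -0.2772, 0.0403]
orientation: [131.9, 89.5, 114.8]
force: [0.1, 0.9, -1.0]
opening: 0.586
```

```bash
python3 - <<'E'
from h import *
T3=np.load('top3.npy',allow_pickle=True).item();S3=np.load('side3.npy',allow_pickle=True).item()
o=[]
for c in(S3,T3):
    u=proj(c,SEAT+.02*NN)[0].astype(int);x,y=u[0]-25,u[1]-25
    k=cv2.resize(c['image'][y:y+50,x:x+50],(400,400),interpolation=cv2.INTER_CUBIC)
    for h in(0,.041):
        q=((proj(c,SEAT+h*NN)[0]-[x,y]+.5)*8).astype(int);cv2.circle(k,tuple(q.tolist()),2,(0,0,255),-1)
    print(x,y);o.append(k)
cv2.imwrite('pics/c4.png',np.hstack(o))
E
```

```text
324 149
343 180
```

View pics/c4.png

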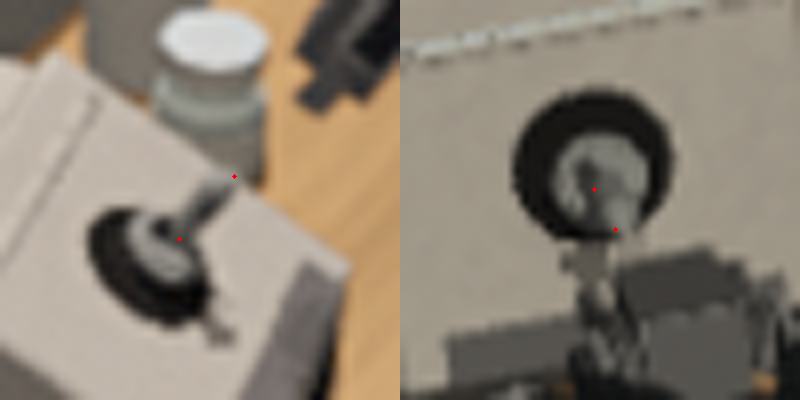

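```bash
python3 -m handwheel '[{"dx":6,"dy":0,"dz":0,"wx":0,"wy":0,"wz":0,"jaw":0.4},{"dx":0,"dy":0,"dz":0,"wx":0,"wy":0,"wz":0,"jaw":0.4},{"dx":0,"dy":0,"dz":0,"wx":0,"wy":0,"wz":0,"jaw":1},{"dx":0,"dy":0,"dz":0,"wx":0,"wy":0,"wz":0,"jaw":1},{"dx":0,"dy":0,"dz":0,"wx":0,"wy":0,"wz":0,"jaw":1},{"dx":-30,"dy":0,"dz":0,"wx":0,"wy":0,"wz":0,"jaw":1},{"dx":-60,"dy":0,"dz":0,"wx":0,"wy":0,"wz":0,"jaw":1},{"dx":-60,"dy":0,"dz":0,"wx":0,"wy":0,"wz":0,"jaw":1},{"dx":-40,"dy":0,"dz":0,"wx":0,"wy":0,"wz":0,"jaw":1}]'
python3 - <<'E'
from h import *
print(get_state()['joint_positions'])
o=[]
for n in('side','top'):
    ims=[]
    for i in range(4):
        c=capture(n);ims.append(c['image'].astype(float))
    print(np.std(ims,0).mean())
    np.save(n+'4.npy',c,allow_pickle=True)
    im=np.mean(ims,0)
    u=proj(c,SEAT+.02*NN)[0].astype(int);x,y=u[0]-18,u[1]-18
    k=cv2.resize(im[y:y+36,x:x+36],(396,396),interpolation=cv2.INTER_CUBIC);k=np.clip(255*(np.clip(k,0,255)/255)**.6,0,255).astype(np.uint8)
    for h in(0,.041):
        q=((proj(c,SEAT+h*NN)[0]-[x,y]+.5)*11).astype(int);cv2.circle(k,tuple(q.tolist()),2,(0,0,255),-1)
    o.append(k);print(x,y)
cv2.imwrite('pics/c5.png',np.hstack(o))
E
```

```text
time_s: 6.9
tcp_pos: [0.4042, -0.2788, 0.2284]
orientation: [84.9, 89.7, 67.7]
force: [0.5, 0.4, -0.2]
opening: 0.996
[-15.81390468   9.09567575 -17.89403404  -0.3666085  -62.97380564
 -91.1955718 ]
0.988213970797124
331 156
0.35752846563291574
350 187
```

View pics/c5.png

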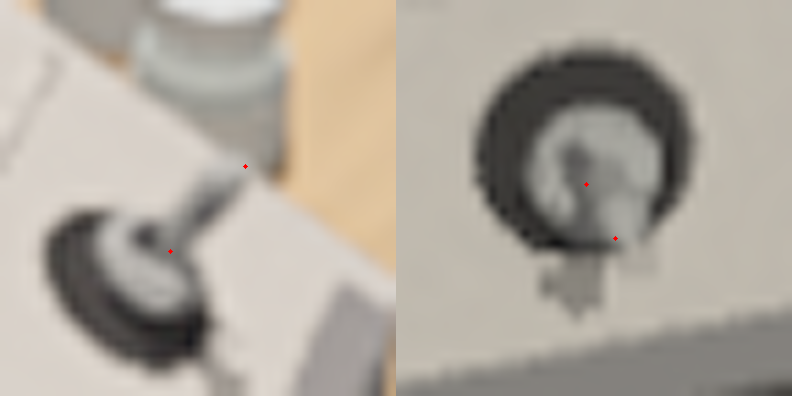

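The picture shows the bare spindle on its light seat. There is a dark feature beside the shaft at about (575,158) in the top crop and (148,235) in the side crop, which could be the key or the lug. I'll use depth to settle which.

```bash
python3 - <<'E'
from h import *
MX=np.cross(MY,NN)
np.set_printoptions(linewidth=220)
for n in('top4','side4'):
    c=np.load(n+'.npy',allow_pickle=True).item();W=cloud(c)
    u=proj(c,SEAT+.015*NN)[0].astype(int);x0,y0=u-10
    sl=(slice(y0,y0+20),slice(x0,x0+20))
    L=(W[sl]-SEAT)@np.c_[MX,MY,NN]*1e3
    print(n,x0,y0,'h');print(np.nan_to_num(L[...,2],nan=-99).round().astype(int))
    print('gray');print(c['image'][sl].mean(2).astype(int))
    m=(L[...,2]>4)&(L[...,2]<48)
    print('pts h>4: X,Y,h');print(L[m][np.argsort(L[m][:,2])].round(1)[::1].tolist())
E
```

```text
top4 357 195 h
[[-19 -18 -18 -15  -8 -17 -16 -21 -19 -16 -20 -15 -19 -19 -18 -20 -21 -19 -17 -19]
 [-22 -20 -19 -20 -14 -17 -18 -18 -21 -17  -6  -8  -3 -21 -19 -16 -19 -21 -16 -20]
 [-15 -17 -18 -21 -18 -18 -17 -19  -4  -5  -3  -3  -1  -3  -7 -19 -20 -20 -18 -19]
 [-21 -15 -18 -21 -20 -19 -18  -4  -3  -3   1   0   0  -3   0  -4 -17 -14 -21 -19]
 [-18 -15 -21 -15 -17 -19  -4  -1   3   1   1  -3   1   0   2  -3 -18 -18 -21 -15]
 [-14 -18 -19 -19 -17 -16  -4   0   3   7  11  -2   0   0   1   4  -3 -19 -19 -17]
 [-22 -16 -19 -16 -18  -5  -4   0  -1   7   8  14   8   1  -2   3  -4 -17 -17 -17]
 [-18 -22 -18 -24 -16  -3  -5   1   1  10  11  16  18  19   2   2  -3 -18 -21 -17]
 [-20 -19 -18 -18 -21  -2  -1  -1   0   7  15  24  28  28  23   0  -4 -18 -19 -18]
 [-24 -20 -19 -17 -19 -21  -2   2   3   2  21  27  32  36 -99   3 -16 -20 -17 -19]
 [-19 -20 -18 -17 -20 -16  -4  -2  -1   1  24  33  39  37  37  38 -19 -18 -15 -19]
 [-20 -24 -20 -15 -19 -15 -17   0   0  27  34  38  37  41  38  36 -17 -17 -21 -21]
 [-20 -21 -21 -20 -20 -16 -17 -14 -19  34  32  35  41  40  43  41 -17 -17 -16 -19]
 [-14 
[... 7077 characters left out ...]
 8.5, 12.9], [1.6, 7.8, 13.2], [7.6, 4.1, 14.4], [3.4, 5.8, 14.9], [-3.5, 5.8, 16.3], [-6.2, 3.3, 16.6], [-0.4, 10.2, 17.5], [6.9, 1.4, 17.8], [1.2, 7.2, 18.3], [5.7, 7.2, 19.2], [3.0, 4.7, 19.6], [6.5, 0.5, 22.7], [5.2, 5.6, 23.5], [1.2, 8.9, 25.2], [-3.0, 10.1, 25.2], [-0.1, 13.4, 25.5], [3.1, 7.5, 27.3], [-5.4, 10.1, 27.6], [4.8, 5.0, 28.5], [-0.9, 10.4, 28.6], [6.3, 1.2, 28.8], [-2.1, 4.5, 29.6], [1.1, 9.7, 31.3], [-3.0, 11.7, 32.0], [-4.1, 7.1, 33.9], [3.1, 9.4, 34.2], [0.4, 7.2, 34.8], [-2.4, 4.7, 35.2], [2.1, 4.7, 36.1], [6.3, 3.7, 36.1], [-4.8, 3.8, 36.8], [-0.6, 2.8, 36.9], [5.1, 9.2, 37.2], [1.2, 0.9, 38.6], [3.1, -0.2, 40.9], [-2.4, 6.2, 41.8], [-0.9, 2.6, 42.2], [4.8, 9.1, 42.6]]
```

```bash
cat > fit.py <<'E'
from h import *
from scipy.optimize import differential_evolution as DE
MX=np.cross(MY,NN);B=np.c_[MX,MY,NN]
g=np.arange
def cyl(r0,r1,h0,h1):
    t,h=np.meshgrid(np.radians(g(0,360,3)),g(h0,h1+.01,.6));r=r0+(r1-r0)*(h-h0)/(h1-h0);return np.c_[(r*np.cos(t)).ravel(),(r*np.sin(t)).ravel(),h.ravel()]
def disc(r,h,ri=0):
    x,y=np.meshgrid(g(-r,r+.1,.6),g(-r,r+.1,.6));q=np.hypot(x,y);m=(q<=r)&(q>=ri);return np.c_[x[m],y[m],0*x[m]+h]
def box(h0,h1,a):
    x,y,z=np.meshgrid(np.linspace(5,12,13),np.linspace(-3,3,11),np.linspace(h0,h1,2+int((h1-h0)/.6)),indexing='ij')
    m=(x>11.9)|(abs(y)>2.9)|(z<h0+.1)|(z>h1-.1);P=np.c_[x[m],y[m],z[m]];c,s=np.cos(a),np.sin(a)
    return P@np.array([[c,s,0],[-s,c,0],[0,0,1]])
fix=np.vstack([cyl(7,7,0,35),cyl(7,4,35,41),disc(4,41),disc(13.5,0),cyl(13.5,13.5,-3,0),disc(17,-3),cyl(17,17,-7,-3)])
plane=disc(70,-20)
def render(c,off,a,win):
    x0,y0,w=win
    P=np.vstack([np.vstack([fix,box(0,10,a),box(26,32,a+np.radians(70))])+[off[0],off[1],0],plane])
    P[:,2]+=off[2]
    X=SEAT+P@B.T/1e3;uv=np.round(proj(c,X)).astype(int)-[x0,y0];z=(X@np.array(c['R']).T+c['t'])[:,2]
    m=((uv>=0)&(uv<w)).all(1);D=np.full((w,w),9.);np.minimum.at(D,(uv[m,1],uv[m,0]),z[m]);return D
if __name__=='__main__':
    data={}
    for n in('top','side'):
        ds=[];
        for i in range(5):
            c=capture(n);d=c['depth'].astype(float);d[d<=0]=np.nan;ds.append(d)
        c['depth']=np.nanmedian(ds,0);print(n,np.nanmean(np.nanstd(ds,0)))
        u=proj(c,SEAT+.015*NN)[0].astype(int);win=(u[0]-14,u[1]-14,28)
        data[n]=(c,win,c['depth'][win[1]:win[1]+28,win[0]:win[0]+28])
        np.save(n+'5.npy',c,allow_pickle=True)
    def cost1(n,off,a):
        c,win,d=data[n];r=np.abs(render(c,off,a,win)-d);return np.nanmean(np.minimum(r,.012))*1e3
    for n in data:
        r=DE(lambda p:cost1(n,p[:3],p[3]),[(-9,9),(-9,9),(-4,4),(-np.pi,np.pi)],maxiter=25,popsize=10,seed=1,polish=False);print(n,r.x.round(2),np.degrees(r.x[3]),r.fun)
    f=lambda p:cost1('top',p[:3],p[6])+cost1('side',p[3:6],p[6])
    r=DE(f,[(-9,9),(-9,9),(-4,4)]*2+[(-np.pi,np.pi)],maxiter=35,popsize=8,seed=1,polish=False);print(r.x.round(2),np.degrees(r.x[6]),r.fun)
    for a in range(-180,180,15):print(a,round(f(np.r_[r.x[:6],np.radians(a)]),2),end='; ')
E
time timeout 500 python3 fit.py
```

```text
top 0.002748076642953048
side 0.003361287459176446
top [ 0.68 -4.35  0.23  0.38] 22.058447981240924 1.6326461637312946
side [ 0.86 -0.53 -1.45  0.57] 32.738360715109785 5.609339040708891
[ 1.15 -5.34  0.36  1.21 -0.2  -1.74  0.55] 31.405714375896984 7.273507605540702
-180 7.53; -165 7.51; -150 7.47; -135 7.45; -120 7.44; -105 7.45; -90 7.5; -75 7.57; -60 7.63; -45 7.64; -30 7.67; -15 7.59; 0 7.5; 15 7.36; 30 7.28; 45 7.34; 60 7.48; 75 7.59; 90 7.61; 105 7.6; 120 7.58; 135 7.54; 150 7.54; 165 7.55; 
real	1m24.446s
user	2m12.483s
sys	0m0.497s
```

```bash
python3 - <<'E'
from h import *
Rt=lambda a:mat(np.array([0,0,-1.]),np.array([np.cos(np.radians(a)),np.sin(np.radians(a)),0]))
steps(np.array([.432,.2796,.15]),Rt(77),11)
T=np.load('top5.npy',allow_pickle=True).item();W=cloud(T)
m=(np.abs(W[...,:2]-[.403,-.278]).max(-1)<.09)&(W[...,2]>.038)&(W[...,2]<.09);print('guard in tray?',m.sum(),np.nanmean(W[m],0),W[m][:,2].max())
E
```

```text
n 11 shift [  7.    49.61 -10.88] turn [-0.38 -0.02 -0.03] | total [  78.7  541.1 -137.6] 4.2106062725903595 mid [ 0.422 -0.025  0.191]
guard in tray? 25 [ 0.39813647 -0.30519861  0.06194005] 0.06506964410654223
```

```bash
python3 -m handwheel '[{"dx":0,"dy":50,"dz":-10.9,"wx":-0.4,"wy":0,"wz":0,"jaw":1},{"dx":0,"dy":50,"dz":-10.9,"wx":-0.4,"wy":0,"wz":0,"jaw":1},{"dx":0,"dy":50,"dz":-10.9,"wx":-0.4,"wy":0,"wz":0,"jaw":1},{"dx":0,"dy":50,"dz":-10.9,"wx":-0.4,"wy":0,"wz":0,"jaw":1},{"dx":0,"dy":50,"dz":-10.9,"wx":-0.4,"wy":0,"wz":0,"jaw":1},{"dx":0,"dy":50,"dz":-10.9,"wx":-0.4,"wy":0,"wz":0,"jaw":1},{"dx":15,"dy":50,"dz":-10.9,"wx":-0.4,"wy":0,"wz":0,"jaw":1},{"dx":15,"dy":50,"dz":-10.9,"wx":-0.4,"wy":0,"wz":0,"jaw":1},{"dx":15,"dy":50,"dz":-10.9,"wx":-0.4,"wy":0,"wz":0,"jaw":1},{"dx":15,"dy":50,"dz":-10.9,"wx":-0.4,"wy":0,"wz":0,"jaw":1},{"dx":15,"dy":45,"dz":-28,"wx":0,"wy":0,"wz":0,"jaw":1},{"dx":0,"dy":0,"dz":0,"wx":0,"wy":0,"wz":0,"jaw":1}]'; python3 - <<'E'
from h import *
Rt=lambda a:mat(np.array([0,0,-1.]),np.array([np.cos(np.radians(a)),np.sin(np.radians(a)),0]))
steps(np.array([.432,.2796,.016]),Rt(77),1);print(get_state()['joint_positions'][5])
c=capture('top');cv2.imwrite('pics/t6.png',cv2.resize(c['image'][90:290,225:485],(780,600)))
E
```

```text
time_s: 9.3
tcp_pos: [0.413, 0.2855, 0.1525]
orientation: [134.9, 89.6, 121.9]
force: [-0.4, 1.0, 0.2]
opening: 1.003
n 1 shift [136.43  -2.15  20.47] turn [ 0.06 -0.25 -0.26] | total [136.4  -2.2  20.5] 0.36665213465142393 mid [0.413 0.286 0.153]
-155.6857795025946
```

View pics/t6.png

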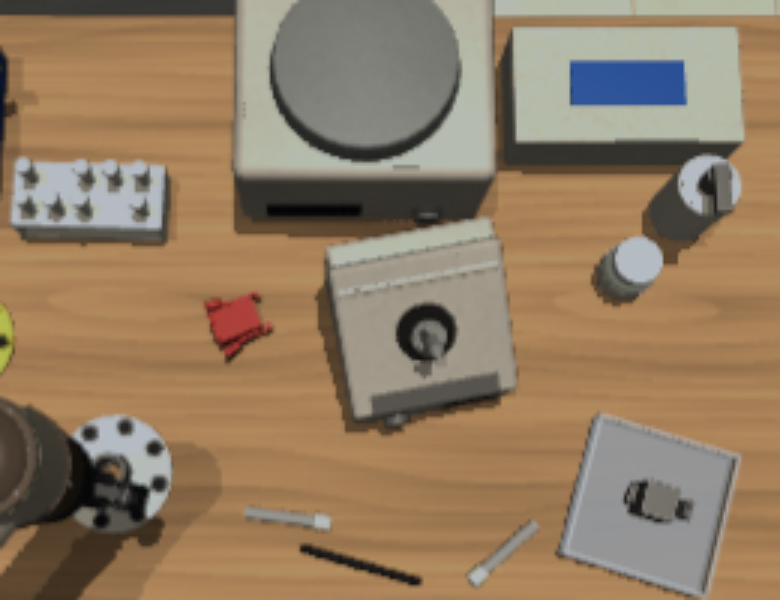

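The guard stands upright near the middle of the tray at (660,500). The hand is beside the disc at (118,473). Next I'll centre over the hub, descend, and pinch once to centre it.

```bash
python3 -m handwheel '[{"dx":0,"dy":-2,"dz":20.5,"wx":0,"wy":-0.2,"wz":-0.2,"jaw":1},{"dx":50,"dy":0,"dz":0,"wx":0,"wy":0,"wz":0,"jaw":1},{"dx":50,"dy":0,"dz":0,"wx":0,"wy":0,"wz":0,"jaw":1},{"dx":26,"dy":0,"dz":0,"wx":0,"wy":0,"wz":0,"jaw":1},{"dx":10,"dy":0,"dz":0,"wx":0,"wy":0,"wz":0,"jaw":0.7},{"dx":0,"dy":0,"dz":0,"wx":0,"wy":0,"wz":0,"jaw":0.5},{"dx":0,"dy":0,"dz":0,"wx":0,"wy":0,"wz":0,"jaw":0.4},{"dx":0,"dy":0,"dz":0,"wx":0,"wy":0,"wz":0,"jaw":0.3},{"dx":0,"dy":0,"dz":0,"wx":0,"wy":0,"wz":0,"jaw":0.3}]'
```

```text
time_s: 10.48
tcp_pos: [0.4351, 0.2779, 0.0195]
orientation: [67.1, 89.6, 54.0]
force: [2.1, 0.1, 6.6]
opening: 0.428
```

```bash
python3 -m handwheel '[{"dx":0,"dy":0,"dz":0,"wx":0,"wy":0,"wz":0,"jaw":0.8},{"dx":0,"dy":0,"dz":0,"wx":0,"wy":0,"wz":0,"jaw":0.8},{"dx":0,"dy":0,"dz":0,"wx":-10,"wy":0,"wz":0,"jaw":0.8},{"dx":0,"dy":0,"dz":0,"wx":-10,"wy":0,"wz":0,"jaw":0.8},{"dx":0,"dy":0,"dz":0,"wx":-10,"wy":0,"wz":0,"jaw":0.8},{"dx":0,"dy":0,"dz":0,"wx":-10,"wy":0,"wz":0,"jaw":0.8},{"dx":0,"dy":0,"dz":0,"wx":-10,"wy":0,"wz":0,"jaw":0.8},{"dx":0,"dy":0,"dz":0,"wx":-10,"wy":0,"wz":0,"jaw":0.8},{"dx":0,"dy":0,"dz":0,"wx":-10,"wy":0,"wz":0,"jaw":0.8},{"dx":0,"dy":0,"dz":0,"wx":-10,"wy":0,"wz":0,"jaw":0.8},{"dx":0,"dy":0,"dz":0,"wx":-10,"wy":0,"wz":0,"jaw":0.8},{"dx":0,"dy":0,"dz":0,"wx":0,"wy":0,"wz":0,"jaw":0.8}]'; python3 - <<'E'
from h import *
P,R=pose();print(P,R.as_matrix().round(3).tolist(),get_state()['joint_positions'])
E
```

```text
time_s: 11.98
tcp_pos: [0.4333, 0.2766, 0.0174]
orientation: [15.3, 89.9, 92.0]
force: [0.2, 0.3, -0.1]
opening: 0.796
[0.43333689 0.27658507 0.01744928] [[-0.0, -0.973, 0.23], [0.002, 0.23, 0.973], [-1.0, 0.001, 0.002]] [ 50.61207024  26.65070017 -29.45438493  -0.1382171  -33.80774019
 -63.80471946]
```

```bash
python3 -m handwheel '[{"dx":0,"dy":0,"dz":0,"wx":0,"wy":0,"wz":0,"jaw":0.5},{"dx":0,"dy":0,"dz":0,"wx":0,"wy":0,"wz":0,"jaw":0.3},{"dx":0,"dy":0,"dz":0,"wx":0,"wy":0,"wz":0,"jaw":0.2},{"dx":0,"dy":0,"dz":0,"wx":0,"wy":0,"wz":0,"jaw":0.2},{"dx":-20,"dy":0,"dz":0,"wx":0,"wy":0,"wz":0,"jaw":0.2},{"dx":-50,"dy":0,"dz":0,"wx":0,"wy":0,"wz":0,"jaw":0.2},{"dx":-60,"dy":0,"dz":0,"wx":0,"wy":0,"wz":0,"jaw":0.2},{"dx":-60,"dy":0,"dz":0,"wx":0,"wy":0,"wz":0,"jaw":0.2},{"dx":-40,"dy":0,"dz":0,"wx":0,"wy":0,"wz":0,"jaw":0.2},{"dx":0,"dy":0,"dz":0,"wx":0,"wy":0,"wz":0,"jaw":0.2}]'; python3 - <<'E'
from h import *
MX=np.cross(MY,NN)
SP=SEAT+.001*MX-.0007*MY
az=np.radians(99+90)
Rm=mat(-NN,np.cos(az)*MX+np.sin(az)*MY)
steps(SP+.085*NN,Rm,9)
steps(SP+.085*NN,Rm,12)
print(get_state()['joint_positions'],get_state()['ft_torque'])
E
```

```text
time_s: 13.22
tcp_pos: [0.4345, 0.2771, 0.2504]
orientation: [-19.6, 89.5, 57.2]
force: [0.6, 0.1, -3.9]
opening: 0.438
n 9 shift [  6.58  -6.6  -37.3 ] turn [-3.65 -0.41 -3.31] | total [  39.1 -150.7 -302.2] 44.52636254268304 mid [0.443 0.126 0.225]
n 12 shift [  4.95  -4.69 -28.02] turn [-2.74 -0.31 -2.49] | total [  39.1 -150.7 -302.2] 44.52636254268304 mid [0.447 0.108 0.222]
[ 50.55779019  10.25421375 -13.25631703  -0.0680322  -65.95845728
 -63.73888814] [0.0140521  0.05836449 0.01823353]
```

```bash
python3 -m handwheel '[{"dx":4.9,"dy":-6.6,"dz":-37.3,"wx":-3.65,"wy":-0.4,"wz":-3.3,"jaw":0.2},{"dx":4.9,"dy":-6.6,"dz":-37.3,"wx":-3.65,"wy":-0.4,"wz":-3.3,"jaw":0.2},{"dx":4.9,"dy":-6.6,"dz":-37.3,"wx":-3.65,"wy":-0.4,"wz":-3.3,"jaw":0.2},{"dx":4.9,"dy":-6.6,"dz":-37.3,"wx":-3.65,"wy":-0.4,"wz":-3.3,"jaw":0.2},{"dx":4.9,"dy":-6.6,"dz":-37.3,"wx":-3.65,"wy":-0.4,"wz":-3.3,"jaw":0.2},{"dx":4.9,"dy":-6.6,"dz":-37.3,"wx":-3.65,"wy":-0.4,"wz":-3.3,"jaw":0.2},{"dx":4.9,"dy":-6.6,"dz":-37.3,"wx":-3.65,"wy":-0.4,"wz":-3.3,"jaw":0.2},{"dx":4.9,"dy":-6.6,"dz":-37.3,"wx":-3.65,"wy":-0.4,"wz":-3.3,"jaw":0.2},{"dx":4.9,"dy":-6.6,"dz":-37.3,"wx":-3.65,"wy":-0.4,"wz":-3.3,"jaw":0.2},{"dx":0,"dy":0,"dz":0,"wx":0,"wy":0,"wz":0,"jaw":0.2},{"dx":0,"dy":0,"dz":0,"wx":0,"wy":0,"wz":0,"jaw":0.2}]'; cat >> h.py <<'E'
MX=np.cross(MY,NN)
SP=SEAT+.001*MX-.0007*MY
def rel(az=99+90,h=None):
    "tcp in the spindle frame and the correction to az (tool y azimuth), on the axis, at height h"
    P,R=pose();s=get_state();F=np.array(s['force']);y=R.as_matrix()[:,1]
    print('t',round(s['time_s'],2),'XYh mm',((P-SP)@np.c_[MX,MY,NN]*1e3).round(1),'az',np.degrees(np.arctan2(y@MY,y@MX)).round(1),'F(MX,MY,N)',(F@np.c_[MX,MY,NN]).round(1),'tau_n',round(float(np.array(s['ft_torque'])@NN),2),'op',round(s['opening'],3),'j6',round(s['joint_positions'][5],1))
    a=np.radians(az);hh=(P-SP)@NN if h is None else h
    steps(SP+hh*NN,mat(-NN,np.cos(a)*MX+np.sin(a)*MY))
E
python3 -c "
from h import *
rel()
o=[]
for n in('side','top'):
    c=capture(n);np.save(n+'7.npy',c,allow_pickle=True)
    u=proj(c,SP+.04*NN)[0].astype(int);k=c['image'][u[1]-40:u[1]+40,u[0]-40:u[0]+40];o.append(cv2.resize(k,(400,400),interpolation=cv2.INTER_CUBIC))
cv2.imwrite('pics/c7.png',np.hstack(o))
"
```

```text
time_s: 14.6
tcp_pos: [0.5051, -0.051, 0.2199]
orientation: [-99.4, 61.0, 10.7]
force: [-0.4, 0.3, -4.0]
opening: 0.438
t 14.6 XYh mm [-0.7  1.7 97.8] az -171.2 F(MX,MY,N) [-2.3  0.4 -3.3] tau_n 0.01 op 0.438 j6 4.2
n 1 shift [ 0.   -0.41 -1.74] turn [-0.16 -0.13 -1.  ] | total [ 0.  -0.4 -1.7] 1.0200830852271137 mid [ 0.505 -0.051  0.22 ]
```

View pics/c7.png

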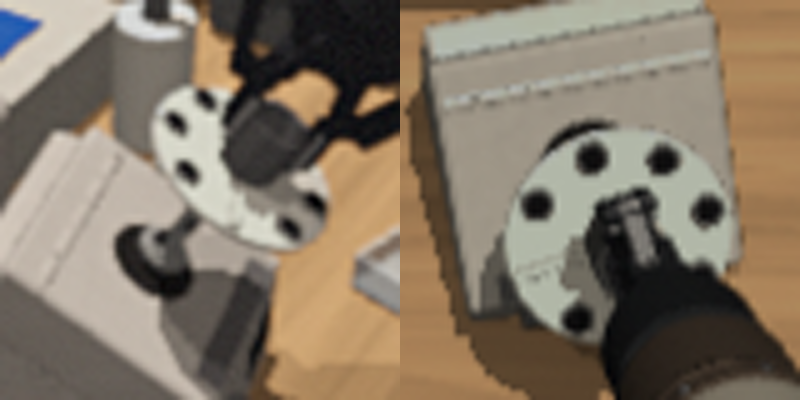

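The picture shows the disc held with its rib at left, top crop (520,270), as intended for the lug direction. I'll use the sockets to check the cameras' bias here against the known TCP.

```bash
python3 - <<'E'
from h import *
P,R=pose();Rm=R.as_matrix()
for n,ks in(('top',[1,2,3,4,5,6,7]),('side',[1,2,3,4,5,6,7])):
    c=np.load(n+'7.npy',allow_pickle=True).item();g=c['image'].mean(2)
    dx=-Rm[:,0];disc=P-dx*.018
    xk=np.cross(Rm[:,1],dx)  # disc x : tool y - 90deg about n
    xk=Ro.from_rotvec(-np.pi/2*dx).apply(Rm[:,1]);yk=np.cross(dx,xk)
    res=[];
    big=cv2.resize(g,None,fx=4,fy=4,interpolation=cv2.INTER_CUBIC)
    for k in ks:
        a=k*np.pi/4;X=disc+dx*.008+.05*(xk*np.cos(a)+yk*np.sin(a));u=proj(c,X)[0]
        q=((u+.5)*4).astype(int);w=big[q[1]-22:q[1]+23,q[0]-22:q[0]+23]
        m=np.clip(90-w,0,None)*1.0;yy,xx=np.mgrid[-22:23,-22:23]
        area=(m>0).sum();cx,cy=(m*xx).sum()/max(m.sum(),1)/4,(m*yy).sum()/max(m.sum(),1)/4
        # pixel shift -> mm in MX,MY
        J=np.c_[proj(c,X+.001*MX)[0]-u,proj(c,X+.001*MY)[0]-u]
        print(n,k,u.round(1),area,np.round([cx,cy],2),'mm(MX,MY)',np.linalg.solve(J,[cx,cy]).round(1))
E
```

```text
top 1 [363.5 229.8] 928 [0.34 1.45] mm(MX,MY) [-4.5 -0.3]
top 2 [377.4 230.2] 2025 [-0.2  -0.14] mm(MX,MY) [0.5 0.5]
top 3 [388.2 221.2] 1330 [-0.78  2.02] mm(MX,MY) [-5.5  2.8]
top 4 [389.8 207.9] 473 [0.21 0.82] mm(MX,MY) [-2.5 -0.3]
top 5 [380.9 198. ] 451 [0.32 0.84] mm(MX,MY) [-2.5 -0.6]
top 6 [366.7 197.4] 720 [-0.57 -0.75] mm(MX,MY) [2.4 1.2]
top 7 [355.7 206.7] 452 [0.34 1.04] mm(MX,MY) [-3.1 -0.5]
side 1 [369.  174.3] 335 [ 2.24 -1.4 ] mm(MX,MY) [ -4.6 -12.2]
side 2 [374.4 169.1] 333 [-0.67  1.53] mm(MX,MY) [0.  8.6]
side 3 [371.7 159.7] 1618 [-0.24 -1.05] mm(MX,MY) [ 2.1 -3.9]
side 4 [362.8 151.3] 1720 [-0.33 -0.11] mm(MX,MY) [1.1 0.6]
side 5 [352.4 148.4] 274 [1.86 2.49] mm(MX,MY) [-8.8  4.9]
side 6 [346.5 153. ] 195 [ 1.3  -0.34] mm(MX,MY) [-2.9 -5.3]
side 7 [348.8 162.7] 166 [0.23 1.1 ] mm(MX,MY) [-2.1  3.7]
```

```bash
python3 -m handwheel '[{"dx":0,"dy":-1.4,"dz":-2.2,"wx":0,"wy":0,"wz":-1,"jaw":0.2},{"dx":18,"dy":0,"dz":0,"wx":0,"wy":0,"wz":0,"jaw":0.2},{"dx":16,"dy":0,"dz":0,"wx":0,"wy":0,"wz":0,"jaw":0.2},{"dx":4,"dy":0,"dz":0,"wx":0,"wy":0,"wz":0,"jaw":0.2},{"dx":4,"dy":0,"dz":0,"wx":0,"wy":0,"wz":0,"jaw":0.2},{"dx":0,"dy":0,"dz":0,"wx":0,"wy":0,"wz":0,"jaw":0.2}]'; python3 -c "
from h import *
rel()"
```

```text
time_s: 15.45
tcp_pos: [0.5295, -0.048, 0.1872]
orientation: [-99.1, 59.6, 11.1]
force: [0.2, -0.7, -2.4]
opening: 0.438
t 15.45 XYh mm [ 4.2 -0.2 57.3] az -171.1 F(MX,MY,N) [-1.2 -0.7 -2.1] tau_n -0.01 op 0.438 j6 4.8
n 1 shift [-0.02  4.11  0.81] turn [-0.06 -0.16  0.34] | total [-0.   4.1  0.8] 0.37912693074734105 mid [ 0.529 -0.048  0.187]
```

```bash
python3 -m handwheel '[{"dx":0,"dy":2.5,"dz":0.3,"wx":0,"wy":0,"wz":0.3,"jaw":0.2},{"dx":3,"dy":0,"dz":0,"wx":0,"wy":0,"wz":0,"jaw":0.2},{"dx":0,"dy":0,"dz":0,"wx":0,"wy":0,"wz":0,"jaw":0.2}]'; python3 -c "
from h import *
rel()"
```

```text
time_s: 15.82
tcp_pos: [0.5288, -0.0484, 0.183]
orientation: [-99.2, 60.0, 11.0]
force: [-0.1, 0.1, -2.9]
opening: 0.433
t 15.82 XYh mm [ 1.4 -0.4 54. ] az -171.1 F(MX,MY,N) [-1.5  0.1 -2.5] tau_n -0.0 op 0.433 j6 4.6
n 1 shift [0.   1.3  0.63] turn [-0.08 -0.17  0.01] | total [0.  1.3 0.6] 0.1836850706900739 mid [ 0.529 -0.048  0.183]
```

```bash
python3 -m handwheel '[{"dx":2,"dy":0,"dz":0,"wx":0,"wy":0,"wz":0,"jaw":0.2},{"dx":2,"dy":0,"dz":0,"wx":0,"wy":0,"wz":0,"jaw":0.2},{"dx":0,"dy":0,"dz":0,"wx":0,"wy":0,"wz":0,"jaw":0.2}]'; python3 -c "
from h import *
rel()"
```

```text
time_s: 16.2
tcp_pos: [0.5308, -0.048, 0.1794]
orientation: [-99.2, 60.0, 11.0]
force: [-0.1, -0.2, -2.9]
opening: 0.434
t 16.2 XYh mm [ 1.4 -0.5 49.9] az -171.1 F(MX,MY,N) [-1.6 -0.2 -2.4] tau_n 0.05 op 0.434 j6 4.5
n 1 shift [0.   1.33 0.68] turn [-0.07 -0.17 -0.01] | total [0.  1.3 0.7] 0.18265428930607966 mid [ 0.531 -0.048  0.179]
```

```bash
python3 -m handwheel '[{"dx":2,"dy":0,"dz":0,"wx":0,"wy":0,"wz":0,"jaw":0.2},{"dx":1,"dy":0,"dz":0,"wx":0,"wy":0,"wz":0,"jaw":0.2},{"dx":0,"dy":0,"dz":0,"wx":0,"wy":0,"wz":0,"jaw":0.2}]'; python3 -c "
from h import *
rel()"
```

```text
time_s: 16.58
tcp_pos: [0.5323, -0.0477, 0.1769]
orientation: [-99.2, 60.0, 11.0]
force: [-0.8, -1.3, -3.6]
opening: 0.435
t 16.57 XYh mm [ 1.5 -0.5 47. ] az -171.1 F(MX,MY,N) [-2.7 -1.1 -2.6] tau_n 0.0 op 0.435 j6 4.4
n 1 shift [-0.    1.41  0.69] turn [-0.07 -0.17  0.01] | total [-0.   1.4  0.7] 0.18415488415631914 mid [ 0.532 -0.048  0.177]
```

```bash
python3 -m handwheel '[{"dx":1.5,"dy":0.5,"dz":-0.4,"wx":0,"wy":0,"wz":0,"jaw":0.2},{"dx":1.5,"dy":0,"dz":0,"wx":0,"wy":0,"wz":0,"jaw":0.2},{"dx":0,"dy":0,"dz":0,"wx":0,"wy":0,"wz":0,"jaw":0.2}]'; python3 -c "
from h import *
rel()"
```

```text
time_s: 16.95
tcp_pos: [0.5334, -0.0479, 0.174]
orientation: [-99.2, 60.0, 11.0]
force: [0.1, -0.4, -4.8]
opening: 0.437
t 16.95 XYh mm [ 0.9 -0.9 43.9] az -171.1 F(MX,MY,N) [-2.3 -0.4 -4.1] tau_n 0.09 op 0.437 j6 4.5
n 1 shift [-0.    0.75  1.01] turn [-0.07 -0.16 -0.01] | total [-0.   0.8  1. ] 0.17789519518940197 mid [ 0.533 -0.048  0.174]
```

```bash
python3 -m handwheel '[{"dx":2,"dy":0,"dz":0,"wx":0,"wy":0,"wz":0,"jaw":0.2},{"dx":2,"dy":0,"dz":0,"wx":0,"wy":0,"wz":0,"jaw":0.2},{"dx":1.5,"dy":0,"dz":0,"wx":0,"wy":0,"wz":0,"jaw":0.2},{"dx":0,"dy":0,"dz":0,"wx":0,"wy":0,"wz":0,"jaw":0.2}]'; python3 -c "
from h import *
rel()"
```

```text
time_s: 17.45
tcp_pos: [0.5361, -0.0474, 0.1692]
orientation: [-99.2, 60.0, 11.0]
force: [0.0, -0.6, -3.0]
opening: 0.43
t 17.45 XYh mm [ 0.9 -0.9 38.4] az -171.1 F(MX,MY,N) [-1.6 -0.6 -2.6] tau_n -0.01 op 0.43 j6 4.4
n 1 shift [-0.    0.79  1.04] turn [-0.07 -0.16 -0.01] | total [-0.   0.8  1. ] 0.17896116454438477 mid [ 0.536 -0.047  0.169]
```

```bash
python3 -m handwheel '[{"dx":2,"dy":0,"dz":0,"wx":0,"wy":0,"wz":0,"jaw":0.2},{"dx":2,"dy":0,"dz":0,"wx":0,"wy":0,"wz":0,"jaw":0.2},{"dx":2,"dy":0,"dz":0,"wx":0,"wy":0,"wz":0,"jaw":0.2},{"dx":0,"dy":0,"dz":0,"wx":0,"wy":0,"wz":0,"jaw":0.2}]'; python3 -c "
from h import *
rel()"
```

```text
time_s: 17.95
tcp_pos: [0.5391, -0.0468, 0.164]
orientation: [-99.2, 60.0, 11.0]
force: [0.2, 0.4, -3.4]
opening: 0.438
t 17.95 XYh mm [ 0.9 -0.9 32.4] az -171.1 F(MX,MY,N) [-1.4  0.4 -3.1] tau_n 0.04 op 0.438 j6 4.2
n 1 shift [-0.    0.79  1.05] turn [-0.07 -0.16 -0.01] | total [-0.   0.8  1. ] 0.17657652515179473 mid [ 0.539 -0.047  0.164]
```

```bash
python3 -m handwheel '[{"dx":0,"dy":0,"dz":0,"wx":10,"wy":0,"wz":0,"jaw":0.2},{"dx":0,"dy":0,"dz":0,"wx":10,"wy":0,"wz":0,"jaw":0.2},{"dx":0,"dy":0,"dz":0,"wx":10,"wy":0,"wz":0,"jaw":0.2},{"dx":0,"dy":0,"dz":0,"wx":10,"wy":0,"wz":0,"jaw":0.2},{"dx":0,"dy":0,"dz":0,"wx":10,"wy":0,"wz":0,"jaw":0.2},{"dx":0,"dy":0,"dz":0,"wx":10,"wy":0,"wz":0,"jaw":0.2},{"dx":0,"dy":0,"dz":0,"wx":10,"wy":0,"wz":0,"jaw":0.2},{"dx":0,"dy":0,"dz":0,"wx":0,"wy":0,"wz":0,"jaw":0.2}]'; python3 -c "
from h import *
rel(119)"
```

```text
time_s: 18.95
tcp_pos: [0.5391, -0.0469, 0.1643]
orientation: [-29.3, 60.0, 11.0]
force: [-0.1, -0.0, -3.1]
opening: 0.432
t 18.95 XYh mm [ 1.1 -1.  32.6] az 119.0 F(MX,MY,N) [-1.6 -0.  -2.6] tau_n -0.02 op 0.432 j6 -65.7
n 1 shift [-0.    1.37 -0.5 ] turn [ 0.04 -0.04  0.17] | total [-0.   1.4 -0.5] 0.1755525410635651 mid [ 0.539 -0.047  0.164]
```

Free rotation and no contact force. Next, lower gently towards the key.

```bash
python3 -m handwheel '[{"dx":2,"dy":0,"dz":0,"wx":0,"wy":0,"wz":0,"jaw":0.2},{"dx":2,"dy":0,"dz":0,"wx":0,"wy":0,"wz":0,"jaw":0.2},{"dx":2,"dy":0,"dz":0,"wx":0,"wy":0,"wz":0,"jaw":0.2},{"dx":0,"dy":0,"dz":0,"wx":0,"wy":0,"wz":0,"jaw":0.2}]'; python3 -c "
from h import *
rel(119)"
```

```text
time_s: 19.45
tcp_pos: [0.542, -0.0463, 0.1588]
orientation: [-29.2, 60.0, 11.0]
force: [0.9, 0.8, -3.4]
opening: 0.431
t 19.45 XYh mm [ 0.9 -0.9 26.3] az 118.9 F(MX,MY,N) [-0.8  0.6 -3.4] tau_n -0.06 op 0.431 j6 -66.0
n 1 shift [-0.    1.26 -0.32] turn [-0.05 -0.07  0.15] | total [-0.   1.3 -0.3] 0.1708789160806207 mid [ 0.542 -0.046  0.159]
```

```bash
python3 -m handwheel '[{"dx":2,"dy":0,"dz":0,"wx":0,"wy":0,"wz":0,"jaw":0.2},{"dx":2,"dy":0,"dz":0,"wx":0,"wy":0,"wz":0,"jaw":0.2},{"dx":1.5,"dy":0,"dz":0,"wx":0,"wy":0,"wz":0,"jaw":0.2},{"dx":0,"dy":0,"dz":0,"wx":0,"wy":0,"wz":0,"jaw":0.2}]'; python3 -c "
from h import *
rel(119)"
```

```text
time_s: 19.95
tcp_pos: [0.5447, -0.0458, 0.1541]
orientation: [-29.2, 60.0, 11.0]
force: [0.1, -0.2, -3.5]
opening: 0.431
t 19.95 XYh mm [ 1.  -1.  20.9] az 118.9 F(MX,MY,N) [-1.7 -0.2 -3. ] tau_n 0.01 op 0.431 j6 -66.2
n 1 shift [-0.    1.32 -0.37] turn [-0.07 -0.06  0.15] | total [-0.   1.3 -0.4] 0.17926683433950122 mid [ 0.545 -0.046  0.154]
```

```bash
python3 -m handwheel '[{"dx":1.5,"dy":0,"dz":0,"wx":0,"wy":0,"wz":0,"jaw":0.2},{"dx":1.5,"dy":0,"dz":0,"wx":0,"wy":0,"wz":0,"jaw":0.2},{"dx":0,"dy":0,"dz":0,"wx":0,"wy":0,"wz":0,"jaw":0.2}]'; python3 -c "
from h import *
rel(119)"
```

```text
time_s: 20.32
tcp_pos: [0.5462, -0.0454, 0.1516]
orientation: [-29.2, 60.0, 11.0]
force: [0.1, 0.2, -3.4]
opening: 0.434
t 20.32 XYh mm [ 1. -1. 18.] az 118.9 F(MX,MY,N) [-1.6  0.2 -3.1] tau_n 0.01 op 0.434 j6 -66.3
n 1 shift [-0.    1.33 -0.42] turn [-0.07 -0.06  0.15] | total [-0.   1.3 -0.4] 0.17836154624717313 mid [ 0.546 -0.045  0.152]
```

```bash
python3 -m handwheel '[{"dx":1,"dy":0,"dz":0,"wx":0,"wy":0,"wz":0,"jaw":0.2},{"dx":1,"dy":0,"dz":0,"wx":0,"wy":0,"wz":0,"jaw":0.2},{"dx":0,"dy":0,"dz":0,"wx":0,"wy":0,"wz":0,"jaw":0.2}]'; python3 -c "
from h import *
rel(119)"
```

```text
time_s: 20.7
tcp_pos: [0.5471, -0.0453, 0.1504]
orientation: [-29.2, 59.9, 11.0]
force: [-4.3, -0.8, 0.4]
opening: 0.434
t 20.7 XYh mm [ 1.1 -1.  16.5] az 118.9 F(MX,MY,N) [-3.6  0.   2.5] tau_n -0.04 op 0.434 j6 -66.4
n 1 shift [-0.    1.43 -0.52] turn [-0.07 -0.03  0.17] | total [-0.   1.4 -0.5] 0.18998774849850858 mid [ 0.547 -0.045  0.15 ]
```

```bash
python3 -m handwheel '[{"dx":1,"dy":0,"dz":0,"wx":0,"wy":0,"wz":0,"jaw":0.2},{"dx":0,"dy":0,"dz":0,"wx":0,"wy":0,"wz":0,"jaw":0.55},{"dx":0,"dy":0,"dz":0,"wx":0,"wy":0,"wz":0,"jaw":0.8},{"dx":0,"dy":0,"dz":0,"wx":0,"wy":0,"wz":0,"jaw":0.9},{"dx":-20,"dy":0,"dz":0,"wx":0,"wy":0,"wz":0,"jaw":0.9},{"dx":-40,"dy":0,"dz":0,"wx":0,"wy":0,"wz":0,"jaw":0.9},{"dx":-50,"dy":0,"dz":0,"wx":0,"wy":0,"wz":0,"jaw":0.9},{"dx":-50,"dy":0,"dz":0,"wx":0,"wy":0,"wz":0,"jaw":0.9},{"dx":0,"dy":0,"dz":0,"wx":0,"wy":0,"wz":0,"jaw":0.9}]'; python3 - <<'E'
from h import *
print(get_state()['force'])
o=[]
for n in('side','top'):
    c=capture(n);W=cloud(c);L=(W-SP)@np.c_[MX,MY,NN]*1e3;r=np.hypot(L[...,0],L[...,1])
    m=(r<56)&(r>28)&(np.abs(L[...,2])<25);A=np.c_[L[m][:,:2],np.ones(m.sum())];z=L[m][:,2]
    for _ in range(4):
        p=np.linalg.lstsq(A,z,rcond=None)[0];k=np.abs(A@p-z)<6;A,z=A[k],z[k]
    print(n,'plate top h',p[2].round(2),'tilt rad',np.hypot(p[0],p[1]).round(3),len(z))
    f=np.abs(L[...,2]+20)<5;q=f&(r>66)&(r<80);print('face h',np.nanmedian(L[q][:,2]))
    u=proj(c,SP)[0].astype(int);o.append(cv2.resize(c['image'][u[1]-45:u[1]+45,u[0]-45:u[0]+45],(400,400),interpolation=cv2.INTER_CUBIC))
cv2.imwrite('pics/c8.png',np.hstack(o))
E
```

```text
time_s: 21.82
tcp_pos: [0.47, -0.0604, 0.2927]
orientation: [-29.3, 59.4, 11.0]
force: [-0.6, 0.4, -0.9]
opening: 0.904
[-0.55874635  0.39650734 -0.92467512]
side plate top h 5.12 tilt rad 0.047 193
face h -20.672853217501398
top plate top h 6.93 tilt rad 0.007 762
face h -19.7215443761318
```

View pics/c8.png

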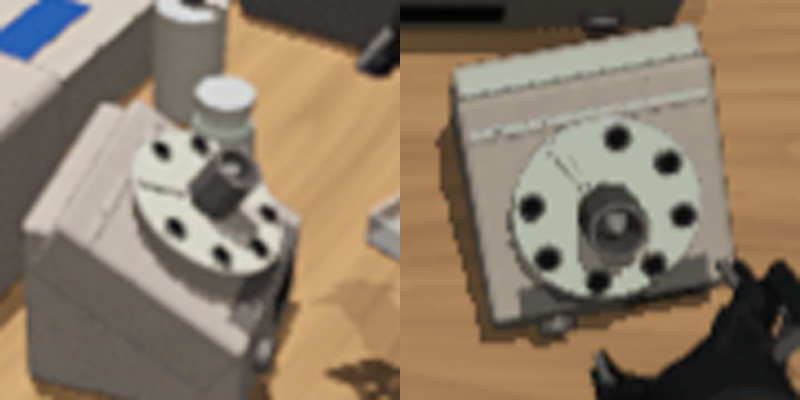

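The disc sits parallel to the face, with its plate top about 6 mm above the seat. That is the plate's thickness, so it is home, and the hand is clear of it. I'm handing in.

```bash
python3 -c "
from cell import *
print(finish_job())"
```

```text
the job is handed in; nothing more can be done
None
```

The mixer is ready and the job was handed in at about 22 s of the 61 s allowed; no verdict was reported. I pinched the guard, pulled it off along the spindle and left it in the tray. I then threaded the disc past the upper lug, turned it 70° clockwise and lowered it over the key until it met the seat. Finally I let go and backed off.

**Last checks:**
- **Disc height:** its plate top measured 6.9 mm (top camera) and 5.1 mm (side camera) above the seat, against 6 mm when home.
- **Disc tilt:** 0.007 rad from the top camera and 0.047 rad from the side camera, both under the 0.08 limit. The side figure is the noisier one.
- **Guard:** it stood upright near the middle of the tray in a mid-run picture. I did not look at it again at the end.
- **Rack and jar:** both looked undisturbed in that mid-run picture. I did not measure them.

**What failed or disagreed:**
- My first move was refused because I left a field out; nothing moved.
- The two cameras disagreed by about 4–5 mm sideways on the spindle's position, so I relied on where the guard was pinched and on contact forces. The camera estimate of the key's angle was good enough to fit first time.
- An early depth check placed the guard about 27 mm off the tray centre; the picture afterwards showed it near the middle.

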